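# Lock the coolant filter into its bayonet pot

## Robot

A 6-joint arm with a two-finger parallel gripper is mounted at the origin on the work surface. World frame = base frame: x ahead of the robot, y to its left, z up, the work surface at z = 0. Lengths are in m, angles in rad, forces in N, time in s.
With the tool pointing down it reaches from about 0.275 to 0.825 m from the base axis. Payload 4.9 kg.
Tool frame: the origin (TCP) lies on the centre line of the jaws, within the pads' length; the fingertips stand 8 mm ahead of it and the grasp point (between the pads) lies 11 mm behind it (ctrl.nose_length is the distance from the TCP to the fingertips, in m); z points along the fingers, x is the direction in which the jaws open and shut, and the axes are right-handed (so a half turn about z gives the same grasp; the last joint's range is limited). The gripper opens to 85 mm and grips with 20 to 120 N. Pads are 22 mm wide; open, the fingers measure 114 mm over their backs; the gripper's body (76 mm by 85 mm) begins 54 mm behind the grasp point. The pads swing forward as they close: fully open they stand 13 mm farther back than shut.
Start: joints at [1.207, 0.326, -0.193, 1.052, 0, 1.437], TCP at [0.125, 0.536, 0.239] pointing down, gripper open.
Joint ranges: [-2.65, 2.65], [-0.97, 1.79], [-1.3, 1.35], [-1.93, 2.1], [-1.47, 1.37], [-3.14, 3.14]. Speed limits (rad/s): [2.57, 2.57, 3.14, 3.14, 3.14, 3.14].

## Interface

Orientations are given as a unit quaternion [x, y, z, w].
In Python, from station import ctrl gives the robot as it stands.
- The arm moves only by the tool step_arm, never from a script. Its argument "motion" is a list of rows, each an object of numbers: "x", "y", "z": the shift along the tool's x, y, z in m; "ax", "ay", "az": the turn, a rotation vector about the tool's x, y, z in rad; "grip": the closure, from 0 (fully open) to 1 (shut). In form: [{"x": .., "y": .., "z": .., "ax": .., "ay": .., "az": .., "grip": ..}, ...]. A call has 1 to 10 rows; each row is the pose to reach, as a shift and turn from the pose commanded when the call began, along the tool's axes at that moment; what a row does not reach only later rows make up. A row lasts 1/8 s, in which the tool goes at most 62.5 mm and 10.7 degrees, less where a joint would pass 70% of its speed; a pose out of reach is approached as far as the arm can. A call with a gripper value outside its range is refused whole. The fingers move at their own pace and stop on an object; "squeeze" is the grip in N (left out, the last holds). Time passes only in rows, so rows that repeat a pose let the fingers close. It gives the time, the measured TCP pose, the force and the opening at its end, in the units of the state.
- ctrl.read_state(): the state, without advancing time (a new reading comes with each control period).
- ctrl.read_camera(name): name is "side" or "top" or "wrist"; returns a dict with "pixels" (400x640x3 uint8, red, green, blue), "vfov" (degrees; the focal length in pixels is half the picture's height over the tangent of half this angle, whatever the lens; pixels are square), "cx", "cy" (the principal point, pixels), "k1" (the pictures are not rectified: a ray, as slopes to the right and down, at radius r is drawn at 1 + k1 r^2 times it, then the intrinsics apply), "eye" and "attitude" of the camera in the world. Camera axes: x right, y up, looking along -z (the intrinsics and any distortion apply to the point x, -y, -z); pixel columns grow to the right and rows downward; lengths in m; the calibration is good to about 2 mm. A picture is of the moment at which its call begins. There is no depth.
- ctrl.close_job(): hands the job in, once; it reports no verdict.
The state is a dict: "clock": time; "q": joint angles; "joint_vel": joint speeds; "joint_torque": joint torques, N m; "ee_pos": TCP position; "tcp_rot": TCP orientation; "force": force on the tool from outside, world axes, zero at the start; "wrist_torque": the same for the moment, N m; "gripper_width": finger opening in m.
Only numpy, scipy, OpenCV 4.12 (cv2) and the standard library are available. Lean on these libraries where they do the work, as an engineer would, in place of code of your own. Each camera call takes 0.05 s, during which the arm holds its last target. There are 200 camera calls.

## Task

The red-handled coolant filter on the knife maker's bench has been dropped into its pot but not locked. Grip its handle, press it down against the spring, turn it clockwise (seen from above) about a quarter turn until the handle points at the green marks, and let go so that it clicks home. Leave the blue-handled filter, which is already locked, as it is.

Things in the scene. Friction and masses are not known exactly. Their poses are not given: they have to be found in the camera images.
- red_filter: Filter to lock (0.2 kg): white cylinder 52 mm across, z = 0 to 44 mm, with a red grip bar on top, z = 44 to 78 mm, 54 mm long (x), 18 mm thick (y). Origin: centre of underside, z up. Two lugs, 74 mm tip to tip along x, tops at z = 22 mm; both ends alike. It starts with its lugs in the pot's entry slots, origin 68 mm above the pot's, with 2-3 mm and 5 degrees of play; cannot turn until pressed.
- pot: Its pot: grey, blue band, 100 mm across, 90 mm high, fixed. Origin: underside centre, on the mouth's axis, z up. Green marks on the rim at +x and -x: locked is filter x along pot x, either way. Entry slots are 80 degrees counter-clockwise of the marks: turn 80 degrees clockwise (70 to 90 will do, then a firm stop). When locked and let go the filter's origin is 62 mm above the pot's.
- pot_plunger (a joint): Spring plate under the red filter, hidden in the pot: m pressed down, 0 at the start, 0.019 at the bottom. 4 N at 0, plus 0.5 N per mm. The lugs clear the rim beyond 0.012 (aim for 0.016). Keep it pressed while turning; then rise or let go: the spring lifts the lugs into pockets under the rim, where it rests at 0.006.
- blue_filter: Bystander: filter of the same shape with a blue grip bar, already locked in a pot of the same kind (the two pots change places from start to start). Origin and axes as for the red one. Nearby also stand a loose oil bottle (54 mm across, 130 mm high), a whetstone and a knife, to the sides and beyond.
There are look-alikes about, which are no part of the job. Leave any purple look-alike of the red_filter alone.

How it is judged:
By the outcome, as a careful person would: the job done as asked, in the order asked, and still so for the second after the job is handed in, with the robot touching nothing.
It also fails if it takes over 30 s, if anything falls off the work surface, if the arm or the gripper's body presses on something with over 40 N, if the wrist force passes 120 N, or if a joint passes its speed limit or range.

## Working session

There is one attempt and no reset: what is moved stays moved. The work goes in short steps, Python scripts to look and compute and a tool call to move; the robot and the scene stay as the last step left them, time stands still between calls to the robot, and variables do not carry over. Pictures are saved under pics/ and viewed, about 8 in all and at most 12, crops included, and the job is handed in when it is done.

Besides the shell and the picture viewer there is one more tool, called by a JSON object that holds its "api" and its "payload". step_arm: Moves the arm, as the interface text tells. Its arguments: {"type":"object","properties":{"motion":{"type":"array"},"squeeze":{"type":"number"}},"required":["motion"]}

```bash
mkdir -p pics; cat > h.py <<'E'
import numpy as np,cv2
from scipy.spatial.transform import Rotation as R
from station import ctrl
def rot(a):
    a=np.array(a); return a if a.shape==(3,3) else R.from_quat(a).as_matrix()
def snap(n,f):
    c=ctrl.read_camera(n); cv2.imwrite(f'pics/{f}.png',cv2.cvtColor(c['pixels'],cv2.COLOR_RGB2BGR)); return c
def ray(c,u,v):
    f=200/np.tan(np.radians(c['vfov'])/2); K=np.array([[f,0,c['cx']],[0,f,c['cy']],[0,0,1.]])
    p=cv2.undistortPoints(np.array([[[u,v]]],float),K,np.array([c['k1'],0,0,0.]))[0,0] if False else None
    d=np.array([(u-c['cx'])/f,(v-c['cy'])/f]); s=d.copy()
    for _ in range(30): s=d/(1+c['k1']*(s@s))
    return rot(c['attitude'])@np.array([s[0],-s[1],-1])
def atz(c,u,v,z):
    e=np.array(c['eye']); r=ray(c,u,v); return e+r*(z-e[2])/r[2]
E
python3 - <<'E'
from h import *
import pickle
for n in['top','wrist']:
    c=snap(n,n+'0'); pickle.dump(c,open(n+'0.pkl','wb')); print(n,c['eye'],c['attitude'],c['vfov'],c['k1'])
print(ctrl.read_state())
E
```

```text
top [0.34698955 0.01738352 0.922417  ] [ 0.05514983 -0.07591957 -0.70175324  0.70621322] 45.732989636915114 0.04901090362363373
wrist [0.04601225 0.55321437 0.37435328] [-0.12659993 -0.09983426  0.61367292  0.77292375] 59.27057437935267 -0.08045513706374069
{'clock': 0.1, 'q': array([ 1.20680823e+00,  3.26859473e-01, -1.93447160e-01,  1.05198974e+00,
        6.61253384e-06,  1.43660529e+00]), 'joint_vel': array([-0.00147522, -0.00086216,  0.00383542, -0.00122937,  0.00193743,
       -0.00122309]), 'joint_torque': array([ 1.91353742e-03, -4.44239652e+01,  2.63037264e+01,  7.92760053e-03,
       -1.83719050e-05, -1.91246464e-06]), 'ee_pos': array([0.12508747, 0.5350904 , 0.23859966]), 'tcp_rot': array([ 7.83511082e-01,  6.21377359e-01, -6.46410148e-04,  3.80394712e-04]), 'force': array([-0.15740955, -0.35284012, -0.92197615]), 'wrist_torque': array([0.00968087, 0.02706242, 0.0322004 ]), 'gripper_width': 0.08538221470457354}
```

View pics/top0.png

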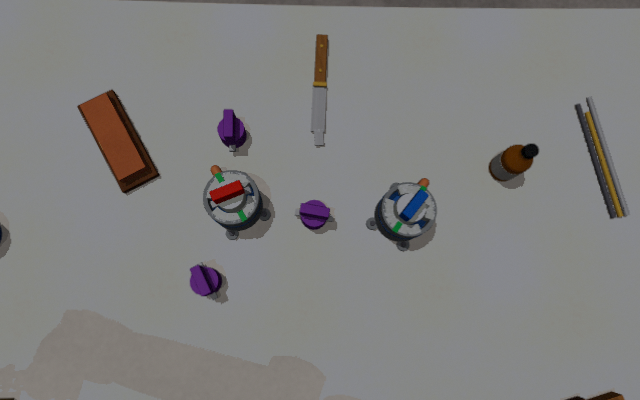

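Red filter at about (227,192) in its pot, bar pointing roughly right. The blue filter is at (413,205), with purple look-alikes around at (232,130), (314,214) and (205,280). I'll enlarge it.

```bash
python3 - <<'E'
import cv2
i=cv2.imread('pics/top0.png'); cv2.imwrite('pics/c1.png',cv2.resize(i[150:250,185:285],(800,600)[:1]*1+(600,) if 0 else (600,600),interpolation=cv2.INTER_CUBIC))
E
```

```text
(no output)
```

View pics/c1.png

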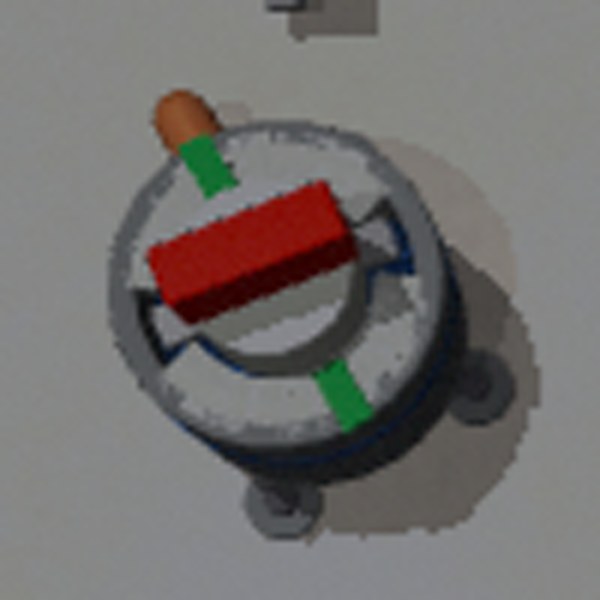

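The red bar's top face has crop corners at about (148,252), (322,182), (345,232) and (172,294). The green marks are at (207,165) and (343,396).

```bash
python3 - <<'E'
from h import *
import pickle
c=pickle.load(open('top0.pkl','rb'))
P=lambda u,v,z: atz(c,185+u/6-.4,150+v/6-.4,z)
q=[P(u,v,.146) for u,v in[(148,252),(322,182),(345,232),(172,294)]]
print(np.round(q,4),'bar c',np.mean(q,0)); b=q[1]-q[0]+q[2]-q[3]; print('bar ang',np.degrees(np.arctan2(b[1],b[0])),np.linalg.norm(b)/2)
g=[P(207,165,.09),P(343,396,.09)];d=g[0]-g[1]; print(g,'pot c',np.mean(g,0),'mark ang',np.degrees(np.arctan2(d[1],d[0])))
for n,u,v,z in[('purpleR',314,214,.06),('purpleL',232,130,.06),('purpleB',205,280,.06),('blue',413,205,.14),('bottle',515,158,.12)]: print(n,atz(c,u,v,z))
s=ctrl.read_state(); print(s['ee_pos'],rot(s['tcp_rot']))
E
```

```text
[[0.5098 0.1698 0.146 ]
 [0.5302 0.1227 0.146 ]
 [0.516  0.1159 0.146 ]
 [0.498  0.1627 0.146 ]] bar c [0.51351109 0.14275317 0.146     ]
bar ang -67.76056089520524 0.05073142453990512
[array([0.54822557, 0.16449669, 0.09      ]), array([0.47879579, 0.12199591, 0.09      ])] pot c [0.51351068 0.1432463  0.09      ] mark ang 31.472489041119513
purpleR [ 0.48760213 -0.00652486  0.06      ]
purpleL [0.64719623 0.14916469 0.06      ]
purpleB [0.36724437 0.18680374 0.06      ]
blue [ 0.49136234 -0.17111275  0.14      ]
bottle [ 0.58081602 -0.35840063  0.12      ]
[0.12508747 0.5350904  0.23859966] [[ 2.27779521e-01  9.73712585e-01 -5.40201706e-04]
 [ 9.73711601e-01 -2.27780067e-01 -1.39941620e-03]
 [-1.48567635e-03 -2.07242316e-04 -9.99998875e-01]]
```

{"api": "step_arm", "payload": {"motion": [{"x": -0.05, "y": 0.03, "az": 0.1}, {"x": -0.08, "y": 0.08, "az": 0.2}, {"x": -0.11, "y": 0.13, "az": 0.3}, {"x": -0.14, "y": 0.18, "az": 0.42}, {"x": -0.17, "y": 0.23, "az": 0.54}, {"x": -0.2, "y": 0.285, "az": 0.66}, {"x": -0.225, "y": 0.34, "az": 0.78}, {"x": -0.25, "y": 0.39, "az": 0.88}, {"x": -0.275, "y": 0.435, "az": 0.955}, {"x": -0.293, "y": 0.468, "az": 0.955}]}}

```text
invalid input
```

{"api": "step_arm", "payload": {"motion": [{"z": 0.01}, {"z": 0.01}]}}

```text
invalid input
```

```bash
python3 - <<'E'
from h import *
import pickle
c=snap('wrist','w1'); pickle.dump(c,open('w1.pkl','wb')); i=cv2.imread('pics/w1.png'); 
s=ctrl.read_state(); r=rot(s['tcp_rot']);print(s['clock'],s['q'],s['ee_pos'],np.degrees(np.arctan2(r[1,0],r[0,0])),r[:,2],s['force'])
E
```

```text
0.15 [ 1.20680006e+00  3.26809639e-01 -1.93352140e-01  1.05201448e+00
 -7.86586457e-06  1.43663419e+00] [0.12511199 0.53513026 0.23866288] 76.83148184806096 [-4.83919414e-04 -1.29231679e-03 -9.99999048e-01] [-0.02302673  0.12470366 -0.26638099]
```

View pics/w1.png

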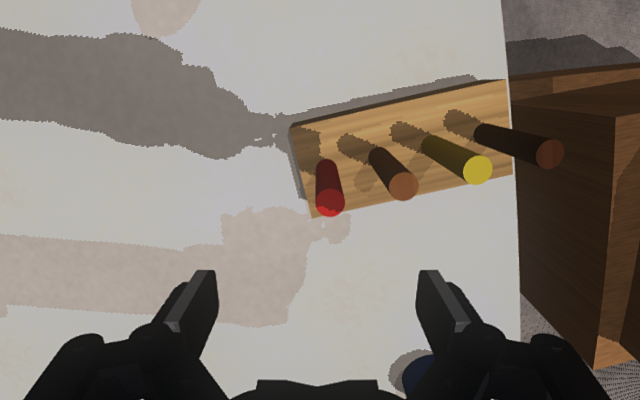

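The move was refused because every row needs all its keys. The picture, still at the start pose, shows only a rack at (400,150) and the fingers.

{"api": "step_arm", "payload": {"motion": [{"x": -0.05, "y": 0.03, "z": 0, "ax": 0, "ay": 0, "az": 0.1, "grip": 0}, {"x": -0.08, "y": 0.08, "z": 0, "ax": 0, "ay": 0, "az": 0.2, "grip": 0}, {"x": -0.11, "y": 0.13, "z": 0, "ax": 0, "ay": 0, "az": 0.3, "grip": 0}, {"x": -0.14, "y": 0.18, "z": 0, "ax": 0, "ay": 0, "az": 0.42, "grip": 0}, {"x": -0.17, "y": 0.23, "z": 0, "ax": 0, "ay": 0, "az": 0.54, "grip": 0}, {"x": -0.2, "y": 0.285, "z": 0, "ax": 0, "ay": 0, "az": 0.66, "grip": 0}, {"x": -0.225, "y": 0.34, "z": 0, "ax": 0, "ay": 0, "az": 0.78, "grip": 0}, {"x": -0.25, "y": 0.39, "z": 0, "ax": 0, "ay": 0, "az": 0.88, "grip": 0}, {"x": -0.275, "y": 0.435, "z": 0, "ax": 0, "ay": 0, "az": 0.955, "grip": 0}, {"x": -0.293, "y": 0.468, "z": 0, "ax": 0, "ay": 0, "az": 0.955, "grip": 0}]}}

```text
clock: 1.4
ee_pos: [0.5156, 0.1418, 0.2389]
tcp_rot: [0.982, 0.191, -0.0, 0.0]
force: [0.0, 0.0, -0.3]
gripper_width: 0.0854
```

```bash
python3 - <<'E'
from h import *
import pickle
c=snap('wrist','w2'); pickle.dump(c,open('w2.pkl','wb'))
s=ctrl.read_state(); r=rot(s['tcp_rot']);print(s['clock'],s['q'],s['ee_pos'],np.degrees(np.arctan2(r[1,0],r[0,0])),r[:,2],s['force'])
E
```

```text
1.45 [ 0.12636271  0.30127585 -0.22902115  1.03819343 -0.00278557  1.31580189] [0.51882624 0.13927298 0.23887278] 21.850114550577537 [ 0.00263855 -0.00247276 -0.99999346] [ 4.08703065 -1.95874843 -0.02742373]
```

View pics/w2.png

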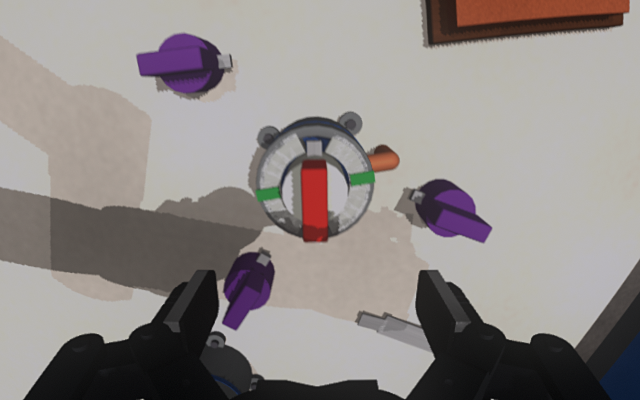

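The red bar is upright at (315,200), the green marks are at (270,194) and (362,178), and purple look-alikes are clear to the sides. I'll enlarge it.

```bash
python3 - <<'E'
import cv2,pickle
from h import *
c=snap('wrist','w3'); pickle.dump(c,open('w3.pkl','wb')); i=cv2.imread('pics/w3.png'); cv2.imwrite('pics/c3.png',cv2.resize(i[100:260,230:390],(640,640)[:2] if 0 else (600,600),interpolation=cv2.INTER_CUBIC))
s=ctrl.read_state();print(s['ee_pos'],c['eye'])
f=200/np.tan(np.radians(c['vfov'])/2)
def proj(p):
    q=rot(c['attitude']).T@(np.array(p)-c['eye']); a=np.array([q[0],-q[1]])/-q[2]; a*=1+c['k1']*(a@a); return a*f+[c['cx'],c['cy']]
t=np.radians(-67.8);e=np.array([np.cos(t),np.sin(t)]);n=np.array([-e[1],e[0]])
for a,b in[(1,1),(1,-1),(-1,-1),(-1,1)]: print((proj([*(np.array([.5135,.143])+.027*a*e+.009*b*n),.146])-[230,100])*3.75)
E
```

```text
[0.51680822 0.14104561 0.23875508] [0.48855146 0.21488952 0.37444063]
[351.5628046  513.92030951]
[256.50470896 514.4428688 ]
[249.77790596 233.8356895 ]
[351.89745459 233.22413918]
```

View pics/c3.png

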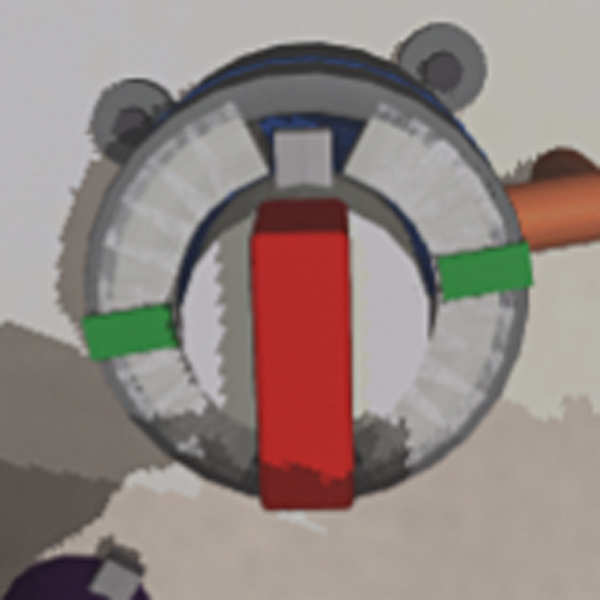

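In the crop, the bar-top corners are at (252,233), (351,233), (354,508) and (262,508), within about 1 mm of the prediction.

```bash
python3 - <<'E'
from h import *
import pickle
c=pickle.load(open('w3.pkl','rb'))
P=lambda u,v,z: atz(c,230+u/3.75-.3,100+v/3.75-.3,z)
q=[P(u,v,.146) for u,v in[(252,233),(351,233),(354,508),(262,508)]]
m=np.mean(q,0);b=q[3]-q[0]+q[2]-q[1];print('bar',m,np.degrees(np.arctan2(b[1],b[0])))
g=[P(486,272,.09),P(129,332,.09)];d=g[0]-g[1]; print('pot',np.mean(g,0),np.degrees(np.arctan2(d[1],d[0])))
s=ctrl.read_state();r=rot(s['tcp_rot']);print(s['ee_pos'],np.degrees(np.arctan2(r[1,0],r[0,0])),'cmd shift tool',r.T@(m-s['ee_pos']),s['joint_vel'].round(3))
E
```

```text
bar [0.51337969 0.14392496 0.146     ] -67.11472366522818
pot [0.5134126  0.14261723 0.09      ] 31.705977813665143
[0.51680822 0.14104561 0.23875508] 21.858132289943867 cmd shift tool [-0.00215734 -0.00404828  0.09274971] [ 0.052 -0.029 -0.046  0.018  0.032  0.026]
```

{"api": "step_arm", "payload": {"motion": [{"x": 0, "y": 0, "z": 0.03, "ax": 0, "ay": 0, "az": 0, "grip": 0}, {"x": 0, "y": 0, "z": 0.05, "ax": 0, "ay": 0, "az": 0, "grip": 0}, {"x": 0, "y": 0, "z": 0.05, "ax": 0, "ay": 0, "az": 0, "grip": 0}, {"x": 0, "y": 0, "z": 0.05, "ax": 0, "ay": 0, "az": 0, "grip": 0}]}}

```text
clock: 2.0
ee_pos: [0.5143, 0.1441, 0.19]
tcp_rot: [0.981, 0.192, 0.0, -0.0]
force: [0.2, 0.0, -0.2]
gripper_width: 0.0855
```

{"api": "step_arm", "payload": {"motion": [{"x": -0.001, "y": 0, "z": 0.04, "ax": 0, "ay": 0, "az": 0, "grip": 0}, {"x": -0.001, "y": 0, "z": 0.06, "ax": 0, "ay": 0, "az": 0, "grip": 0}, {"x": -0.001, "y": 0, "z": 0.066, "ax": 0, "ay": 0, "az": 0, "grip": 0}, {"x": -0.001, "y": 0, "z": 0.066, "ax": 0, "ay": 0, "az": 0, "grip": 0}]}}

```text
clock: 2.5
ee_pos: [0.5139, 0.1435, 0.1241]
tcp_rot: [0.981, 0.192, 0.001, 0.0]
force: [-0.5, -0.2, 0.2]
gripper_width: 0.0851
```

{"api": "step_arm", "payload": {"motion": [{"x": 0, "y": 0, "z": 0, "ax": 0, "ay": 0, "az": 0, "grip": 1}, {"x": 0, "y": 0, "z": 0, "ax": 0, "ay": 0, "az": 0, "grip": 1}, {"x": 0, "y": 0, "z": 0, "ax": 0, "ay": 0, "az": 0, "grip": 1}, {"x": 0, "y": 0, "z": 0, "ax": 0, "ay": 0, "az": 0, "grip": 1}, {"x": 0, "y": 0, "z": 0, "ax": 0, "ay": 0, "az": 0, "grip": 1}, {"x": 0, "y": 0, "z": 0, "ax": 0, "ay": 0, "az": 0, "grip": 1}], "squeeze": 70}}

```text
clock: 3.25
ee_pos: [0.5135, 0.1433, 0.1235]
tcp_rot: [0.981, 0.192, 0.0, 0.0]
force: [-0.5, -1.1, 2.7]
gripper_width: 0.017
```

Gripped. Press down 16 mm.

{"api": "step_arm", "payload": {"motion": [{"x": 0, "y": 0, "z": 0.004, "ax": 0, "ay": 0, "az": 0, "grip": 1}, {"x": 0, "y": 0, "z": 0.008, "ax": 0, "ay": 0, "az": 0, "grip": 1}, {"x": 0, "y": 0, "z": 0.012, "ax": 0, "ay": 0, "az": 0, "grip": 1}, {"x": 0, "y": 0, "z": 0.016, "ax": 0, "ay": 0, "az": 0, "grip": 1}, {"x": 0, "y": 0, "z": 0.016, "ax": 0, "ay": 0, "az": 0, "grip": 1}, {"x": 0, "y": 0, "z": 0.016, "ax": 0, "ay": 0, "az": 0, "grip": 1}]}}

```text
clock: 4.0
ee_pos: [0.5136, 0.1433, 0.1079]
tcp_rot: [0.981, 0.192, 0.0, 0.0]
force: [-2.1, -0.2, 9.9]
gripper_width: 0.0171
```

Force is 9.9 N, which matches about 12 N of spring less the 2 N filter weight, so the press is full. Now turn.

{"api": "step_arm", "payload": {"motion": [{"x": 0, "y": 0, "z": 0, "ax": 0, "ay": 0, "az": 0.07, "grip": 1}, {"x": 0, "y": 0, "z": 0, "ax": 0, "ay": 0, "az": 0.16, "grip": 1}, {"x": 0, "y": 0, "z": 0, "ax": 0, "ay": 0, "az": 0.26, "grip": 1}, {"x": 0, "y": 0, "z": 0, "ax": 0, "ay": 0, "az": 0.36, "grip": 1}, {"x": 0, "y": 0, "z": 0, "ax": 0, "ay": 0, "az": 0.46, "grip": 1}, {"x": 0, "y": 0, "z": 0, "ax": 0, "ay": 0, "az": 0.56, "grip": 1}, {"x": 0, "y": 0, "z": 0, "ax": 0, "ay": 0, "az": 0.66, "grip": 1}, {"x": 0, "y": 0, "z": 0, "ax": 0, "ay": 0, "az": 0.7, "grip": 1}]}}

```text
clock: 5.0
ee_pos: [0.5148, 0.1434, 0.1084]
tcp_rot: [0.988, -0.157, 0.002, -0.0]
force: [-0.2, -0.1, 8.8]
gripper_width: 0.0168
```

```bash
python3 - <<'E'
from h import *
s=ctrl.read_state();r=rot(s['tcp_rot']);print(s['ee_pos'],np.degrees(np.arctan2(r[1,0],r[0,0])),s['q'],s['force'],s['wrist_torque'])
E
```

```text
[0.51482528 0.14335337 0.10837296] -18.076127996306557 [ 1.33608803e-01  4.21449328e-01 -4.18418401e-01  7.27676480e-01
 -3.55118865e-04  2.01989082e+00] [-0.21371999 -0.07702529  8.80179018] [-0.13567312  0.09271844  0.03926323]
```

Turning freely with low torque and about 9 N down. Continue to 80.5°.

{"api": "step_arm", "payload": {"motion": [{"x": 0, "y": 0, "z": 0, "ax": 0, "ay": 0, "az": 0.07, "grip": 1}, {"x": 0, "y": 0, "z": 0, "ax": 0, "ay": 0, "az": 0.16, "grip": 1}, {"x": 0, "y": 0, "z": 0, "ax": 0, "ay": 0, "az": 0.26, "grip": 1}, {"x": 0, "y": 0, "z": 0, "ax": 0, "ay": 0, "az": 0.36, "grip": 1}, {"x": 0, "y": 0, "z": 0, "ax": 0, "ay": 0, "az": 0.46, "grip": 1}, {"x": 0, "y": 0, "z": 0, "ax": 0, "ay": 0, "az": 0.56, "grip": 1}, {"x": 0, "y": 0, "z": 0, "ax": 0, "ay": 0, "az": 0.65, "grip": 1}, {"x": 0, "y": 0, "z": 0, "ax": 0, "ay": 0, "az": 0.7, "grip": 1}, {"x": 0, "y": 0, "z": 0, "ax": 0, "ay": 0, "az": 0.7, "grip": 1}, {"x": 0, "y": 0, "z": 0, "ax": 0, "ay": 0, "az": 0.7, "grip": 1}]}}

```text
clock: 6.25
ee_pos: [0.5146, 0.1434, 0.1083]
tcp_rot: [0.874, -0.486, 0.001, -0.001]
force: [-0.5, 0.1, 10.7]
gripper_width: 0.0168
```

```bash
python3 - <<'E'
from h import *
s=ctrl.read_state();r=rot(s['tcp_rot']);print(s['ee_pos'],np.degrees(np.arctan2(r[1,0],r[0,0])),s['q'],s['force'],s['wrist_torque'])
c=snap('wrist','w4')
i=cv2.imread('pics/w4.png'); cv2.imwrite('pics/c4.png',cv2.resize(i[100:400,120:520],(800,600)))
E
```

```text
[0.51456014 0.14340019 0.10827035] -58.11186290460266 [ 1.33628711e-01  4.21519840e-01 -4.18622083e-01  7.27932848e-01
 -1.14268363e-04  2.71866674e+00] [-0.51604803  0.09325469 10.71415594] [-0.04665701  0.20801151 -0.0952088 ]
```

View pics/c4.png

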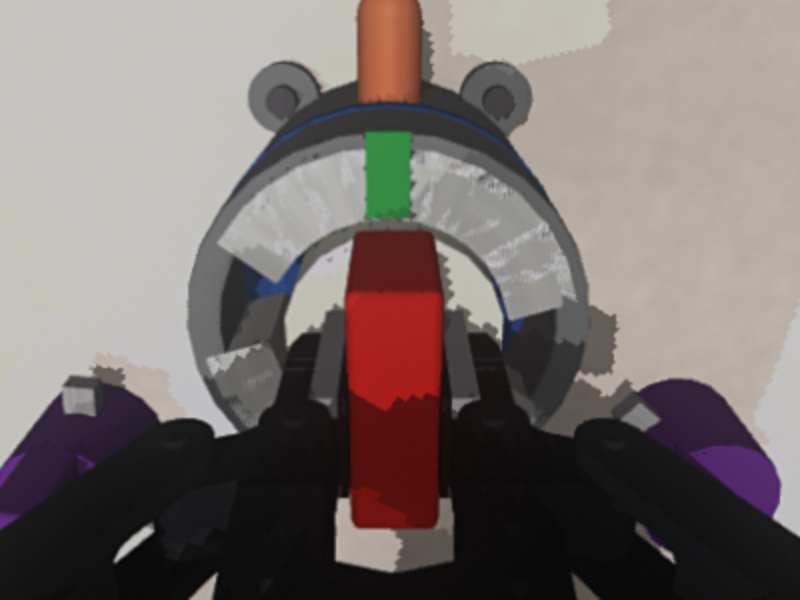

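The bar at (395,380) points straight at the green mark at (388,175). Its lug is under the rim and both slots are empty. Rise with it about 10 mm, then open.

{"api": "step_arm", "payload": {"motion": [{"x": 0, "y": 0, "z": -0.003, "ax": 0, "ay": 0, "az": 0, "grip": 1}, {"x": 0, "y": 0, "z": -0.006, "ax": 0, "ay": 0, "az": 0, "grip": 1}, {"x": 0, "y": 0, "z": -0.009, "ax": 0, "ay": 0, "az": 0, "grip": 1}, {"x": 0, "y": 0, "z": -0.009, "ax": 0, "ay": 0, "az": 0, "grip": 1}]}}

```text
clock: 6.8
ee_pos: [0.5145, 0.1434, 0.117]
tcp_rot: [0.874, -0.486, 0.001, -0.001]
force: [0.0, -0.1, 6.3]
gripper_width: 0.0168
```

{"api": "step_arm", "payload": {"motion": [{"x": 0, "y": 0, "z": 0, "ax": 0, "ay": 0, "az": 0, "grip": 0.6}, {"x": 0, "y": 0, "z": 0, "ax": 0, "ay": 0, "az": 0, "grip": 0.4}, {"x": 0, "y": 0, "z": 0, "ax": 0, "ay": 0, "az": 0, "grip": 0.3}, {"x": 0, "y": 0, "z": 0, "ax": 0, "ay": 0, "az": 0, "grip": 0.3}, {"x": 0, "y": 0, "z": 0, "ax": 0, "ay": 0, "az": 0, "grip": 0.3}]}}

```text
clock: 7.42
ee_pos: [0.5132, 0.1433, 0.1162]
tcp_rot: [0.874, -0.486, -0.0, 0.0]
force: [0.2, -0.5, 0.7]
gripper_width: 0.0595
```

{"api": "step_arm", "payload": {"motion": [{"x": 0, "y": 0, "z": -0.02, "ax": 0, "ay": 0, "az": 0, "grip": 0.3}, {"x": 0, "y": 0, "z": -0.06, "ax": 0, "ay": 0, "az": 0, "grip": 0.3}, {"x": 0, "y": 0, "z": -0.11, "ax": 0, "ay": 0, "az": 0, "grip": 0.3}, {"x": 0, "y": 0, "z": -0.13, "ax": 0, "ay": 0, "az": 0, "grip": 0.3}, {"x": 0, "y": 0, "z": -0.13, "ax": 0, "ay": 0, "az": 0, "grip": 0.3}, {"x": 0, "y": 0, "z": -0.13, "ax": 0, "ay": 0, "az": 0, "grip": 0.3}]}}

```text
clock: 8.18
ee_pos: [0.5126, 0.1432, 0.2451]
tcp_rot: [0.874, -0.486, -0.001, 0.001]
force: [-0.5, 0.2, -0.8]
gripper_width: 0.0599
```

```bash
python3 - <<'E'
from h import *
import pickle
c=snap('wrist','w5'); pickle.dump(c,open('w5.pkl','wb')); snap('side','s5')
i=cv2.imread('pics/w5.png'); cv2.imwrite('pics/c5.png',cv2.resize(i[100:260,230:390],(600,600),interpolation=cv2.INTER_CUBIC))
s=ctrl.read_state();print(s['ee_pos'],s['force'])
E
```

```text
[0.51235631 0.14314369 0.24468841] [0.53288656 0.31085511 0.69667789]
```

View pics/c5.png

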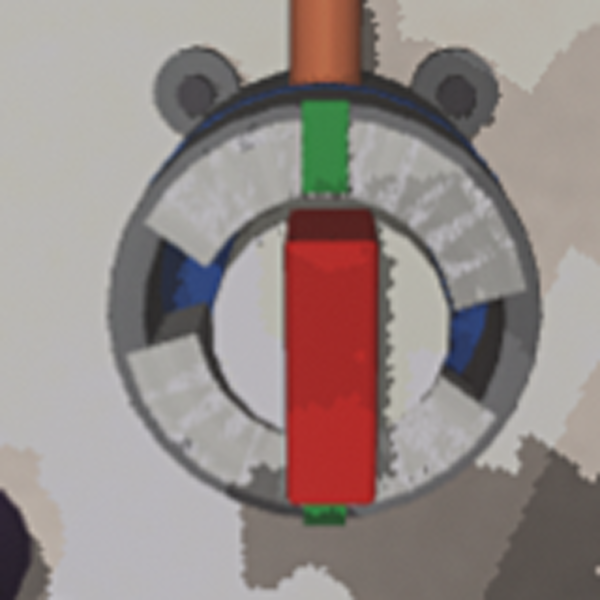

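View pics/s5.png

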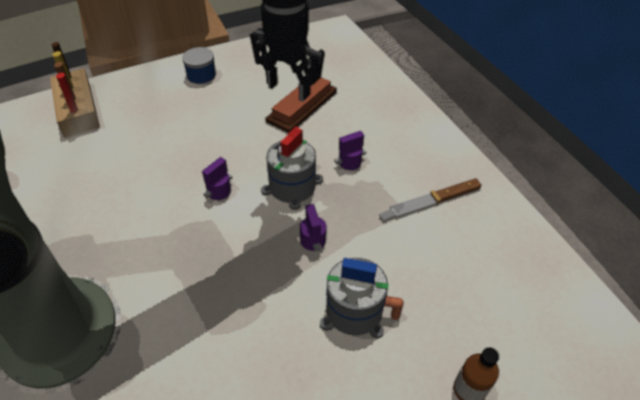

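Bar (285–378, 240–503 in the crop) lines up with both green marks and the slots are empty; the side view shows the rest undisturbed. A quick height check from the bar's apparent length, then hand in.

```bash
python3 - <<'E'
from h import *
import pickle
c=pickle.load(open('w5.pkl','rb'))
P=lambda u,v,z: atz(c,230+u/3.75-.3,100+v/3.75-.3,z)
for z in(.130,.140,.146):
    a,b=P(332,240,z),P(332,503,z); d=a-b; print(z,np.linalg.norm(d),(a+b)/2,np.degrees(np.arctan2(d[1],d[0])))
s=ctrl.read_state(); print(s['clock'],s['joint_vel'].round(3)); ctrl.close_job()
E
```

```text
0.13 0.05535047110875326 [0.51375582 0.14167266 0.13      ] 32.029473407183374
0.14 0.053143256002193724 [0.51651018 0.14343219 0.14      ] 32.02947340718337
0.146 0.05181892693825805 [0.51816279 0.14448791 0.146     ] 32.029473407183374
8.275 [-0.001  0.003  0.004  0.002 -0.001  0.001]
the job is handed in; nothing more can be done
```

The red filter is turned into its locked position and released, and I handed the job in at 8.3 s. I gripped the handle at 70 N and pressed it down about 16 mm. I then turned it 80° clockwise, rose about 9 mm with the spring and let go.

**What the last checks showed:**
- **Alignment:** the handle points at 32.0°, against 31.5–31.7° measured for the green marks. Both entry slots are empty.
- **Forces:** the readings I took stayed below 11 N, and the gripper was clear above the filter with near-zero force at the end.
- **Height:** the handle's apparent length fits the locked height, but this check is only good to a few millimetres. It would not clearly separate "clicked home" from slightly off.
- **Other objects:** the side picture shows the blue filter and the purple look-alikes standing apparently undisturbed.

My first two move calls were refused because rows were missing some keys. The arm did not move on those calls.

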